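Lock the floating board stage with its pin

TASK

Lock the floating board stage: draw the square-gripped lock pin out of the pin stand, put it down the black sleeve, feel about gently over the hidden carriage until it drops into the blind hole, and seat it fully home, upright, then let go. Do not force the pin against the stage (never more than 25 N), and leave the round-headed pin, the solder spool, the screwdriver and the small glue bottle where they are.

Things in the scene. Friction and masses are not known exactly. Their poses are not given: they have to be found in the camera images.
- stage: Board stage: fixed aluminium housing 130 x 210 x 58 mm (x, y, z) with a green circuit board clamped on one half of its deck (up to 69 mm over the table), a blue mat on the other. In the middle stands the lock sleeve, a square black block 60 x 60 mm, top 80 mm over the table, with an upright bore 34 mm wide. Origin: centre of the housing's underside, on the bore's axis.
- sleeve_rim (a point): Centre of the bore at the sleeve's top face, 80 mm over the table; axes as the stage's, z up. 30 mm below it the flat top of a hidden black carriage closes the bore. In the carriage is one upright blind hole, 13 mm wide, 20 mm deep, 1 mm chamfer, drifted: its centre is anywhere up to 6 mm in stage x and 6 mm in stage y from the bore's axis (8.5 mm in all), not measured.
- bore_floor (a point): Point on the bore's axis at the height of the carriage's top at rest, 30 mm below the rim (not the hole). The carriage sits on springs: pressed down it resists with about 2 N, then yields about 1.5 N per mm over 5 mm (to about 10 N), then is solid; freed, it springs back up. Sideways it is held by stiff friction of about 10 N.
- lockpin_grip (a point): Lock pin, 50 to 90 g, upright in one socket of the pin stand: steel shaft 12 mm across, 60 mm long, chamfered foot; above it a black square grip 18 x 18 x 40 mm; 100 mm in all. This point is the grip's centre, 80 mm above the foot; z up along the pin, x and y square to the grip's flat sides. Foot on the carriage's top: grip's underside 30 mm above the rim; fully home: 10 mm.
- lockpin_tip (a point): The centre of the lock pin's foot (lower end of the shaft); axes as the grip's.
- stand: Fixed grey pin stand, block 60 x 150 x 40 mm (x, y, z); origin at the centre of its underside. Two sockets, 17.5 mm wide and 30 mm deep, in its top at 45 mm to either side along its y; the lock pin is in one (either), standing loosely upright, the round-headed pin in the other.
- roundpin: Another pin in the stand, not wanted: round black head 26 mm across and 30 mm high on a 16 mm shaft 60 mm long; origin at its foot. To be left alone.
- spool: Solder spool, 56 mm across, 30 mm high, lying flat; origin at its underside. Bystander.
- screwdriver: Screwdriver lying on the table along its x; bystander.
- glue: Small white glue bottle, 36 mm across, 100 mm high; origin at its underside. Bystander.
Mind the look-alikes: they are no part of the job. Several things look just like the stand: the one meant starts farthest to the robot's left.

How it is judged (in metres and radians):
On the way, in this order (a step that is already met when the one before it is completed fails the run):
1. the lock pin is drawn out of the stand, its foot clear above the stand's top (z of lockpin_tip in the frame of stand above 0.045 m), for 0.1 s.
2. the lock pin's foot is inside the sleeve, at or near the carriage's top (z of lockpin_tip in the frame of sleeve_rim below -0.022 m and x of lockpin_tip in the frame of sleeve_rim between -0.014 and 0.014 m and y of lockpin_tip in the frame of sleeve_rim between -0.014 and 0.014 m and angle between lockpin_tip's own z axis and vertical below 0.25 rad), for 0.1 s.
At the end, for the whole second after the job is handed in: The lock pin stands in the carriage's blind hole inside the sleeve, its foot at least 46 mm below the sleeve's rim (fully home is 50 mm), upright within 0.1 rad, released and at rest (z of lockpin_tip in the frame of sleeve_rim below -0.046 m and x of lockpin_tip in the frame of sleeve_rim between -0.014 and 0.014 m and y of lockpin_tip in the frame of sleeve_rim between -0.014 and 0.014 m and angle between lockpin_tip's own z axis and vertical below 0.1 rad and contact force between the fingers and lockpin below 0.2 N and linear speed of lockpin below 0.01 m/s); the robot touches nothing.
It fails at once if the lock pin is forced against the stage with more than 25 N (contact force between lockpin and stage above 25 N).
It fails at once if the round-headed pin, the spool, the screwdriver or the glue bottle is moved by more than 20 mm (distance of any of spool, screwdriver, glue, roundpin from where it was at the start of the episode above 0.02 m).
It also fails if it takes over 67 s, if anything falls off the work surface, if the arm or the gripper's body presses on something with over 40 N, if the wrist force passes 120 N, or if a joint passes its speed limit or range.

ROBOT

A 6-joint arm with a two-finger parallel gripper is mounted at the origin on the work surface. World frame = base frame: x ahead of the robot, y to its left, z up, the work surface at z = 0. Lengths are in mm, angles in rad, forces in N, time in s.
With the tool pointing down it reaches from about 325 to 875 mm from the base axis. Payload 4.4 kg.
Tool frame: the origin (TCP) lies on the centre line of the jaws, within the pads' length; the fingertips stand ahead of it and the grasp point (between the pads) lies 6 mm ahead of it (ctrl.tcp_to_tips is the z of the fingertips in the tool frame, in mm); z points along the fingers, y is the direction in which the jaws open and shut (so a half turn about z gives the same grasp; the last joint's range is limited). The gripper opens to 85 mm and grips with 20 to 120 N. Pads are 22 mm wide; open, the fingers measure 114 mm over their backs; the gripper's body (76 mm by 85 mm) begins 54 mm behind the grasp point. The pads swing forward as they close: fully open they stand 13 mm farther back than shut.
Start: joints at [1.111, 0.207, 1.542, -0, 1.393, -0.15], TCP at [175.309, 547.626, 256.282] pointing down, gripper open.
Joint ranges: [-2.73, 2.73], [-0.86, 2.22], [0.23, 2.46], [-1.11, 4.25], [0.08, 2.63], [-2.82, 2.82]. Speed limits (rad/s): [2.79, 2.79, 3.14, 3.14, 3.14, 3.14].

INTERFACE

Orientations are given as a 3x3 rotation matrix whose columns are the frame's x, y, z axes.
In Python, from plant import ctrl, sensors, optics gives the robot as it stands. Calls block until the motion is done:
- ctrl.move_ptp(position, orientation): joint-space move of the TCP to a pose.
- ctrl.move_l(position, rot=None, vel=150, threshold=None): straight line of the TCP; rot=None keeps the orientation; vel is the mean speed in mm/s. With threshold (N) it stops when the force on the tool has changed by that much, and returns True; else False.
- ctrl.set_joints(angles): joint-space move.
- ctrl.gripper_to(opening, force=None): finger opening in mm; force is the grip in N (None keeps the last); returns when the fingers have stopped.
- ctrl.hold(seconds).
- ctrl.solve_ik(position, orientation): joint angles nearest the present ones, or None.
- sensors.read_state(): the state.
- optics.grab_frame(name): name is "scene" or "top" or "wrist"; returns (picture, depth): 420x560x3 uint8, red, green, blue; 420x560 float32, mm along the optical axis (not along the pixel's ray), 0 where there is no reading.
- optics.camera_params(name): a dict with "mtx" (3x3 intrinsics, pixels), "R" (3x3) and "t" (3): a world point X has camera coordinates R X + t; the wrist camera has in their place "T_tool_cam" (4x4, takes a point from camera to tool coordinates, whose origin is the TCP and whose axes are the flange's). Camera axes: x right, y down, z forward; pixel columns grow to the right and rows downward; lengths in mm; the calibration is good to about 2 mm. A picture is of the moment at which its call begins: read the wrist's pose just before it. camera_params takes no time and is no camera call.
A pose or a line that the arm cannot do raises ctrl.MotionError and nothing moves.
- ctrl.finish_job(): hands the job in, once; it reports no verdict.
The state is a dict: "t": time; "q": joint angles; "qvel": joint speeds; "tau": joint torques, N m; "eef_pos": TCP position; "eef_rot": TCP orientation; "force": force on the tool from outside, world axes, zero at the start; "wrist_torque": the same for the moment, N m; "grip_width": finger opening in mm.
Only numpy, scipy, OpenCV 4.12 (cv2) and the standard library are available. Lean on these libraries where they do the work, as an engineer would, in place of code of your own. Each camera call takes 0.05 s, during which the arm holds its last target.

## Working session

There is one attempt and no reset: what is moved stays moved. The work goes in short steps, each a Python script; the robot and the scene stay as the last script left them, time stands still between calls to the robot, and variables do not carry over. Pictures are saved under pics/ and viewed, and the job is handed in when it is done.

```bash
ls; mkdir -p pics; cat > h.py <<'E'
import numpy as np, cv2
from plant import ctrl, sensors, optics
def save(name,cam):
    im,d=optics.grab_frame(cam); cv2.imwrite(f'pics/{name}.png',im[:,:,::-1]); np.save(f'pics/{name}_d.npy',d); np.save(f'pics/{name}_i.npy',im); return im,d
def fixedcam(cam):
    p=optics.camera_params(cam); return np.array(p['mtx']),np.array(p['R']),np.array(p['t']).ravel()
def w2c(uv,d,K,R,t):
    uv=np.atleast_2d(uv).astype(float); d=np.atleast_1d(d)
    c=np.c_[(uv[:,0]-K[0,2])/K[0,0]*d,(uv[:,1]-K[1,2])/K[1,1]*d,d]
    return (c-t)@R
def ray(uv,z,K,R,t):
    C=-R.T@t; v=R.T@np.linalg.inv(K)@np.array([uv[0],uv[1],1.]); return C+v*(z-C[2])/v[2]
def wristRt(st):
    p=optics.camera_params('wrist'); T=np.array(p['T_tool_cam']); W=np.eye(4); W[:3,:3]=st['eef_rot']; W[:3,3]=st['eef_pos']
    M=np.linalg.inv(W@T); return np.array(p['mtx']),M[:3,:3],M[:3,3]
E
python3 - <<'E'
from h import *
for c in('scene','top'):
    save(c+'0',c); K,R,t=fixedcam(c); print(c,K.round(1).tolist(),(-R.T@t).round(1),R.round(3).tolist())
s=sensors.read_state(); print(s['t'],s['eef_rot'],s['grip_width'],s['force'],ctrl.tcp_to_tips)
print(optics.camera_params('wrist'))
E
```

```text
pics
scene [[506.2, 0.0, 276.6], [0.0, 506.2, 207.2], [0.0, 0.0, 1.0]] [997.3 620.9 637.3] [[-0.775, 0.632, 0.009], [0.356, 0.449, -0.82], [-0.522, -0.631, -0.573]]
top [[421.6, 0.0, 282.7], [0.0, 421.6, 209.9], [0.0, 0.0, 1.0]] [ 316.1   12.4 1059.1] [[0.043, -0.999, 0.005], [-0.976, -0.043, -0.215], [0.215, 0.005, -0.977]]
0.1 [[-9.52371732e-01  3.04938018e-01 -9.42592481e-04]
 [ 3.04939290e-01  9.52370010e-01 -1.84194651e-03]
 [ 3.36017291e-04 -2.04165127e-03 -9.99997859e-01]] 85.60004220645314 [-0.01383814  0.08588734  0.3975368 ] 25.0
{'mtx': array([[291.31157021,   0.        , 275.64426209],
       [  0.        , 291.31157021, 209.29368733],
       [  0.        ,   0.        ,   1.        ]]), 'T_tool_cam': array([[-1.07655643e-03, -9.57257883e-01, -2.89233793e-01,
         7.29288486e+01],
       [ 9.99999347e-01, -9.19879448e-04, -6.77631308e-04,
        -4.21843686e-01],
       [ 3.82607689e-04, -2.89234334e-01,  9.57258248e-01,
        -1.17768290e+02],
       [ 0.00000000e+00,  0.00000000e+00,  0.00000000e+00,
         1.00000000e+00]])}
```

View pics/scene0.png

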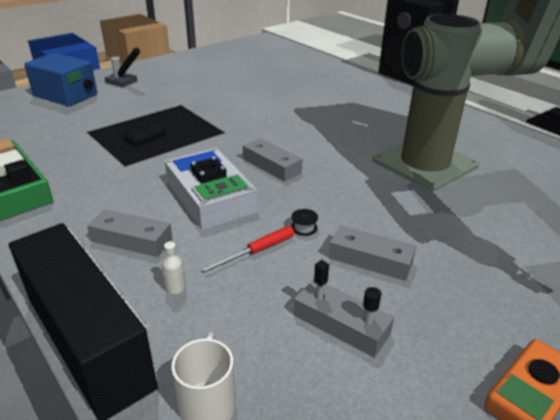

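View pics/top0.png

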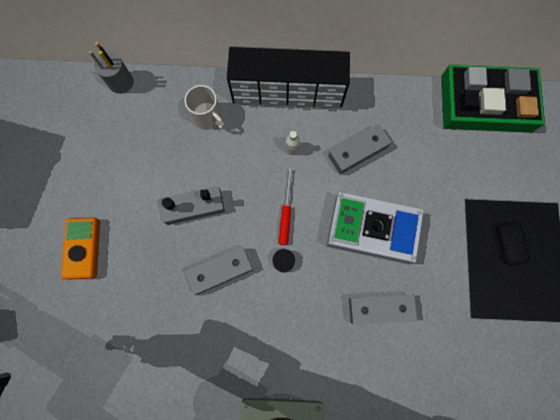

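Stand candidates in the top view are (190,205), (218,270), (360,148) and (383,308). The one at (190,205) is farthest to the robot's left (image left is +y) and is the only one holding pins. The square grip appears to be at (205,195) and the round head at (168,203). I'll confirm both in an enlarged crop.

```bash
python3 - <<'E'
from h import *
a=cv2.imread('pics/top0.png'); b=cv2.imread('pics/scene0.png')
A=cv2.resize(a[165:245,140:250],None,fx=3.6,fy=3.6,interpolation=cv2.INTER_CUBIC)
B=cv2.resize(b[245:365,270:430],None,fx=2.4,fy=2.4,interpolation=cv2.INTER_CUBIC)
C=cv2.resize(a[180:275,320:430],None,fx=3.6,fy=3.6,interpolation=cv2.INTER_CUBIC)
H=max(A.shape[0],B.shape[0]); o=np.zeros((H+C.shape[0]-40,800,3),np.uint8); o[:A.shape[0],:A.shape[1]]=A; o[:B.shape[0],400:400+B.shape[1]]=B[:,:400]
o=o[:600]; h=min(C.shape[0],600-H); o[H:H+h,:C.shape[1]]=C[:h]
cv2.imwrite('pics/crop0.png',o)
# point estimates via depth
for cam,pts in (('top',{'sq':(205,195),'round':(168,203),'spool':(284,260),'glue':(293,136),'standtop':(187,207),'pcb':(349,220)}),('scene',{'sq':(322,264),'round':(372,293)})):
    d=np.load(f'pics/{cam}0_d.npy');K,R,t=fixedcam(cam)
    for n,(u,v) in pts.items(): print(cam,n,w2c((u,v),d[v,u],K,R,t).round(1))
E
```

```text
Traceback (most recent call last):
ValueError: could not broadcast input array from shape (312,396,3) into shape (302,396,3)
```

```bash
python3 - <<'E'
from h import *
a=cv2.imread('pics/top0.png'); b=cv2.imread('pics/scene0.png')
A=cv2.resize(a[165:245,140:250],(396,288),interpolation=cv2.INTER_CUBIC)
B=cv2.resize(b[245:365,270:430],(400,288),interpolation=cv2.INTER_CUBIC)
C=cv2.resize(a[182:267,320:430],(396,306),interpolation=cv2.INTER_CUBIC)
o=np.zeros((600,800,3),np.uint8); o[:288,:396]=A; o[:288,400:]=B; o[290:596,:396]=C
cv2.imwrite('pics/crop0.png',o)
for cam,pts in (('top',{'sq':(205,195),'round':(168,203),'spool':(284,260),'glue':(293,136),'standtop':(187,207),'pcb':(349,220)}),('scene',{'sq':(322,264),'round':(372,293)})):
    d=np.load(f'pics/{cam}0_d.npy');K,R,t=fixedcam(cam)
    for n,(u,v) in pts.items(): print(cam,n,w2c((u,v),d[v,u],K,R,t).round(1))
E
```

```text
top sq [[552.4 198.5 110.8]]
top round [[531.6 284.6 102.2]]
top spool [[417.7   8.8  34.7]]
top glue [[710.8   0.  102.3]]
top standtop [[536.6 253.3  44.3]]
top pcb [[ 516.9 -142.8   67.3]]
scene sq [[559.8 205.2 111. ]]
scene round [[538.7 291.8 101.7]]
```

View pics/crop0.png

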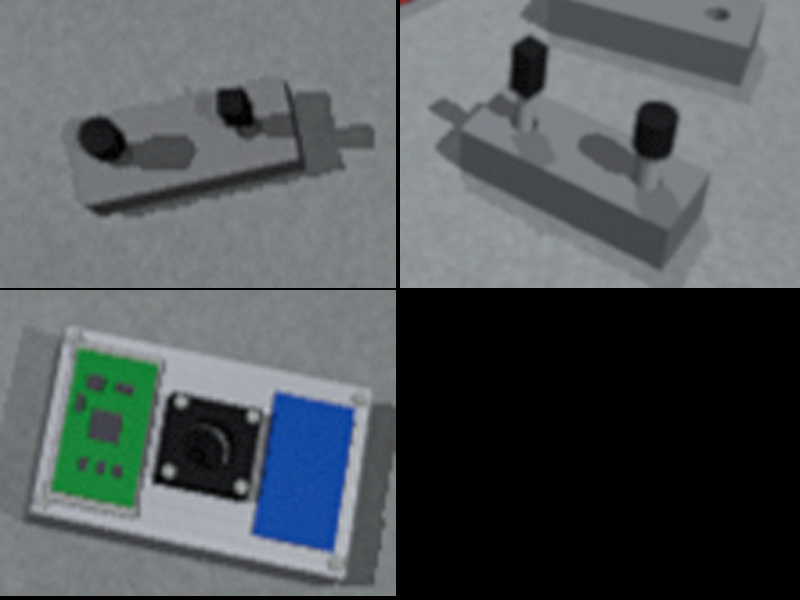

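The crop confirms it. The square-section grip is on the pin near world (556,202), top at 111 mm (110 expected), and the round head is at 102 mm (100 expected). Next is a wrist view for a precise position and yaw.

```bash
cat >> h.py <<'E'
def down(yaw): # tool y axis at angle yaw in world
    y=np.array([np.cos(yaw),np.sin(yaw),0]); z=np.array([0,0,-1.]); return np.c_[np.cross(y,z),y,z]
E
python3 - <<'E'
from h import *
a=np.arctan2(.235,.972)
for yaw in (a,a+np.pi):
    print(yaw,ctrl.solve_ik([556,202,215],down(yaw)))
    print(ctrl.solve_ik([535,-170,215],down(yaw)))
ctrl.move_ptp([556,202,215],down(a))
st=sensors.read_state(); im,d=save('w1','wrist'); K,R,t=wristRt(st); print(st['t'],st['eef_pos'])
np.savez('pics/w1_cam.npz',K=K,R=R,t=t)
E
```

```text
0.23721748013377716 [ 2.02244399e-01  2.76655425e-01  1.54331780e+00 -4.44089210e-16
  1.32161942e+00 -3.49730814e-02]
[-4.61832593e-01  2.14799124e-01  1.62007651e+00 -4.44089210e-16
  1.30671702e+00 -6.99050073e-01]
3.37881013372357 None
[-4.61832593e-01  2.14799124e-01  1.62007651e+00 -4.44089210e-16
  1.30671702e+00  2.44254258e+00]
1.9667 [555.58948641 203.0467427  215.1342628 ]
```

View pics/w1.png

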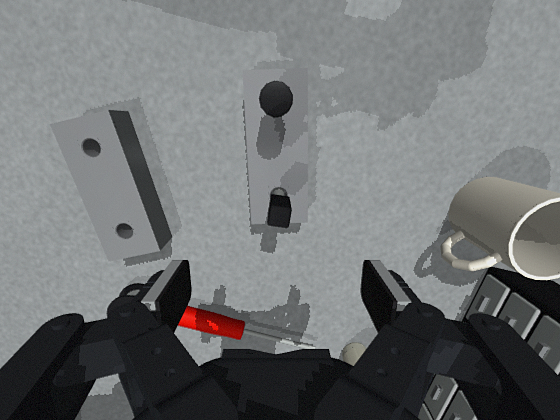

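The wrist view shows the round head at (276,99) and the square pin at (280,210) in the same stand. I'll segment the grip's top face by height, then fit a rectangle.

```bash
cat > seg.py <<'E'
from h import *
def topface(name,roi,zmin,zmax,dark=90):
    c=np.load(f'pics/{name}_cam.npz');K,R,t=c['K'],c['R'],c['t'];d=np.load(f'pics/{name}_d.npy');im=np.load(f'pics/{name}_i.npy')
    u0,u1,v0,v1=roi; vv,uu=np.mgrid[v0:v1,u0:u1]; P=w2c(np.c_[uu.ravel(),vv.ravel()],d[v0:v1,u0:u1].ravel(),K,R,t)
    g=im[v0:v1,u0:u1].max(2).ravel()
    m=(P[:,2]>zmin)&(P[:,2]<zmax)&(g<dark)
    return P[m],np.c_[uu.ravel(),vv.ravel()][m],(K,R,t)
E
python3 - <<'E'
from seg import *
im=np.load('pics/w1_i.npy'); 
cv2.imwrite('pics/w1c.png',cv2.resize(im[175:245,235:325,::-1],None,fx=8,fy=8,interpolation=cv2.INTER_NEAREST))
P,uv,cam=topface('w1',(250,310,180,235),60,120)
print(len(P), np.histogram(P[:,2],bins=range(60,121,4)))
for r in((104,120),(60,104)):
    Q=P[(P[:,2]>r[0])&(P[:,2]<r[1])]; print(Q.mean(0).round(1),Q.min(0).round(1),Q.max(0).round(1))
Q=P[P[:,2]>106]; u=uv[P[:,2]>106]
z=np.median(Q[:,2]);W=np.array([ray(p,110,*cam)[:2] for p in u]); (c,s,ang)=cv2.minAreaRect(W.astype(np.float32)); print('top',z,c,s,ang,u.min(0),u.max(0), W.mean(0))
P,uv,cam=topface('w1',(245,310,70,125),95,110); W=np.array([ray(p,100,*cam)[:2] for p in uv]);print('round',W.mean(0),np.median(P[:,2]),cv2.minEnclosingCircle(W.astype(np.float32)))
E
```

```text
688 (array([  0,   0,   3,  18,  22,  23,  25,  24,  25,  26,  32,  42, 448,
         0,   0]), array([ 60,  64,  68,  72,  76,  80,  84,  88,  92,  96, 100, 104, 108,
       112, 116, 120]))
[558.4 204.1 109.7] [549.2 194.  104.4] [568.  212.6 112. ]
[557.  211.1  89. ] [549.1 195.8  71.7] [566.6 212.8 103.9]
top 110.02942896116323 (558.4732055664062, 203.87725830078125) (17.851438522338867, 18.546537399291992) 4.989789009094238 [267 204] [291 227] [558.45167254 203.91669073]
round [534.88565843 289.74823047] 100.097595106658 ((535.0172729492188, 289.6728210449219), 12.704437255859375)
```

View pics/w1c.png

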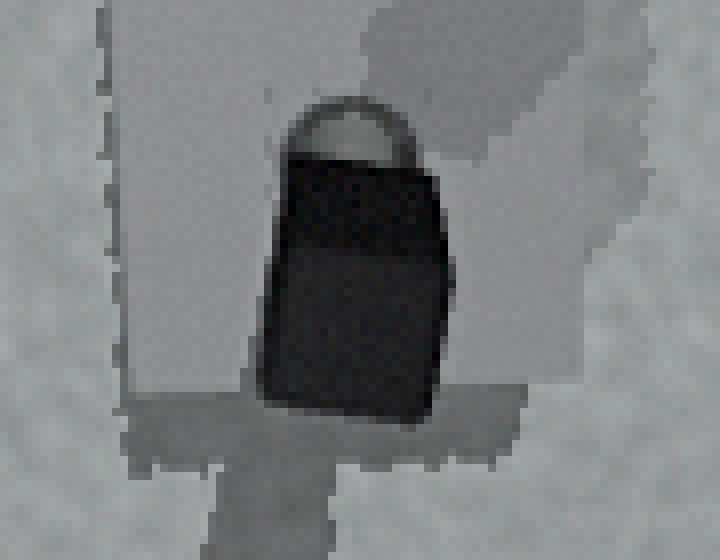

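The top face is centred at (558.5,203.9) and measures 17.9 x 18.5 mm (18 expected) at z 110.0, yaw 5°. It is 89 mm from the round head, against 90 expected. Those agree, so I'll grasp at the grip's centre and draw the pin out.

```bash
python3 - <<'E'
from h import *
yaw=np.deg2rad(5.3); R=down(yaw); p=np.array([558.5,203.9])
ctrl.move_ptp([*p,160],R); st=sensors.read_state(); print(st['t'],st['eef_pos'],st['force'])
ctrl.gripper_to(55)
e=p-st['eef_pos'][:2]; q=p+e
hit=ctrl.move_l([*q,96],R,vel=60,threshold=8); st=sensors.read_state(); print(hit,st['eef_pos'],st['force'])
if not hit:
    ctrl.gripper_to(10,force=40); st=sensors.read_state(); print(st['t'],st['grip_width'],st['eef_pos'],st['force'],st['wrist_torque'])
E
```

```text
2.35 [556.61625525 204.36365045 158.4058388 ] [-0.45689185  0.66338937  0.48146776]
False [560.851572   203.54257859  96.57524035] [-0.2861286 -1.0288424 -0.5025438]
4.3917 17.445265223938065 [560.59961059 203.4729005   96.34681548] [-0.19591216 -0.36886068  0.56361121] [ 0.03483402  0.08120908 -0.00968525]
```

```bash
python3 - <<'E'
from h import *
st=sensors.read_state(); p=st['eef_pos']
ctrl.move_l([p[0],p[1],210],None,vel=80,threshold=15)
ctrl.hold(.2); st=sensors.read_state(); print(st['t'],st['grip_width'],st['eef_pos'],st['force'],st['wrist_torque'])
np.savez('pics/w2_cam.npz',**dict(zip('KRt',wristRt(st)))); save('w2','wrist')
# stage estimate from top camera
K,R,t=fixedcam('top'); d=np.load('pics/top0_d.npy'); im=np.load('pics/top0_i.npy').astype(int)
vv,uu=np.mgrid[185:265,325:430]; P=w2c(np.c_[uu.ravel(),vv.ravel()],d[185:265,325:430].ravel(),K,R,t); c=im[185:265,325:430].reshape(-1,3)
blk=(c.max(1)<60)&(P[:,2]>74)&(P[:,2]<90); Q=P[blk]; W=np.array([ray(p,80,K,R,t)[:2] for p in np.c_[uu.ravel(),vv.ravel()][blk]],np.float32)
print('sleeve',np.median(Q[:,2]),cv2.minAreaRect(W),len(W))
for n,m in(('green',(c[:,1]>c[:,0]+40)&(c[:,1]>c[:,2]+30)),('blue',c[:,2]>c[:,0]+60)):
    print(n,np.median(P[m][:,2]),cv2.minAreaRect(P[m][:,:2].astype(np.float32)))
E
```

```text
6.1667 17.65830336827258 [560.36927375 203.42853581 209.51846239] [ 0.70804349  0.15031828 -1.44134714] [ 0.01872481 -0.0087868   0.01259794]
sleeve 81.01837573424075 ((506.0049743652344, -208.0244140625), (60.725791931152344, 58.659175872802734), 80.32299041748047) 423
green 67.1717790407568 ((432.31585693359375, -95.4820556640625), (80.04070281982422, 306.8648681640625), 61.768150329589844)
blue 61.34317010954287 ((403.3248596191406, -169.1615753173828), (102.58697509765625, 389.52288818359375), 40.42878341674805)
```

View pics/w2.png

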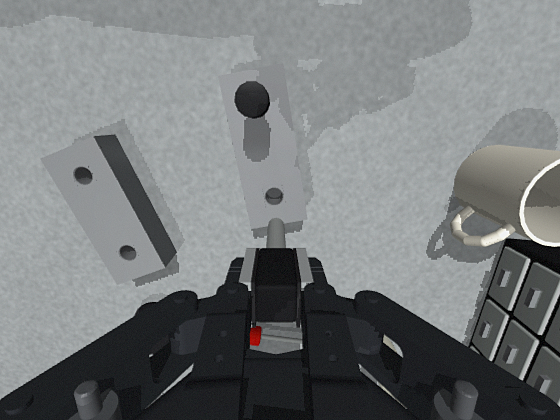

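The pin is drawn out and the stand's socket at (274,196) is empty, with the shaft at (276,235) in the jaws. The round pin is still standing at (252,99). The top camera puts the sleeve at (506,-208), 60.7 x 58.7 mm at z 81, stage yaw about -9.7°. I'll carry the pin over and refine from the wrist view, with foot and bore in the same picture.

```bash
python3 - <<'E'
from h import *
yaw=np.deg2rad(-9.7); R=down(yaw); S=np.array([506,-208.])-48*R[:2,0]
print(ctrl.solve_ik([*S,182],R))
ctrl.move_ptp([*(np.array([506,-208.])-48*R[:2,0]),210],R)
ctrl.move_l([*S,182],R,vel=80)
ctrl.hold(.3); st=sensors.read_state(); print(st['t'],st['grip_width'],st['eef_pos'],st['eef_rot'].round(4),st['force'],st['wrist_torque'])
np.savez('pics/w3_cam.npz',**dict(zip('KRt',wristRt(st)))); save('w3','wrist')
E
```

```text
[-6.28476875e-01  2.45941562e-01  1.65506713e+00 -4.44089210e-16
  1.24058396e+00 -4.59179938e-01]
8.7083 17.33515484735931 [ 498.19974516 -255.58927794  182.55347135] [[ 1.686e-01  9.857e-01  9.000e-04]
 [ 9.857e-01 -1.686e-01 -6.000e-04]
 [-5.000e-04  1.000e-03 -1.000e+00]] [-0.60022141 -0.09359978 -2.01864487] [-0.00185058  0.01155002  0.02633077]
```

View pics/w3.png

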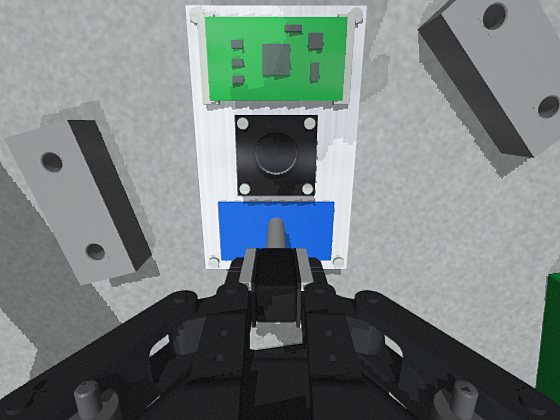

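The wrist view shows the sleeve with its four screws around (276,156) and the bore rim about (276,154). The pin's foot is near (276,222).

```bash
python3 - <<'E'
from seg import *
P,uv,cam=topface('w3',(225,330,105,210),74,90,75)
W=np.array([ray(p,80,*cam)[:2] for p in uv],np.float32); print('sleeve',np.median(P[:,2]),cv2.minAreaRect(W))
# refine by border: hull centre; bore hole = pixels inside below rim
c,s,a=cv2.minAreaRect(W)
d=np.load('pics/w3_d.npy'); vv,uu=np.mgrid[120:195,240:315]; U=np.c_[uu.ravel(),vv.ravel()]; B=w2c(U,d[120:195,240:315].ravel(),*cam)
m=B[:,2]<72; Wb=np.array([ray(p,80,*cam)[:2] for p in U[m]],np.float32); print('bore',len(Wb),cv2.minEnclosingCircle(Wb),Wb.mean(0),np.histogram(B[m][:,2],bins=range(30,75,4)))
# carriage flat and any hole visible
# foot: pixels around shaft with heights
vv,uu=np.mgrid[205:250,255:300]; U=np.c_[uu.ravel(),vv.ravel()]; F=w2c(U,d[205:250,255:300].ravel(),*cam)
im=np.load('pics/w3_i.npy')
m=(F[:,2]>85)&(F[:,2]<140); F=F[m];U=U[m]
for z0 in range(88,136,6):
    q=F[(F[:,2]>=z0)&(F[:,2]<z0+6)]; 
    if len(q): print(z0,len(q),q.mean(0).round(1),q.min(0).round(1),q.max(0).round(1))
st=sensors.read_state(); print(st['eef_pos'])
cv2.imwrite('pics/w3c.png',cv2.resize(im[100:260,215:340,::-1],None,fx=3.7,fy=3.7,interpolation=cv2.INTER_CUBIC))
E
```

```text
sleeve 80.19480491743043 ((507.18402099609375, -208.6986541748047), (59.27857971191406, 59.453460693359375), 80.21854400634766)
bore 1489 ((507.15093994140625, -207.97955322265625), 16.285308837890625) [ 507.14807 -207.72815] (array([ 97,   9,  10,   9, 418, 675,  47,  48,  45,  56,  26]), array([30, 34, 38, 42, 46, 50, 54, 58, 62, 66, 70, 74]))
94 15 [ 499.4 -251.3   99. ] [ 493.7 -255.    97.7] [ 504.5 -249.9  100. ]
100 41 [ 499.8 -251.   103.4] [ 493.8 -254.2  100.4] [ 504.5 -249.8  105.9]
106 42 [ 499.6 -251.2  109.1] [ 493.2 -255.9  106.3] [ 504.7 -249.6  111.8]
112 51 [ 499.5 -251.1  115. ] [ 493.2 -255.4  112.1] [ 504.7 -249.3  117.9]
118 56 [ 499.7 -251.   121. ] [ 493.6 -254.7  118.2] [ 504.7 -249.5  124. ]
124 59 [ 499.5 -251.   126.9] [ 493.8 -254.7  124. ] [ 504.6 -249.6  129.9]
130 64 [ 499.6 -251.   133. ] [ 493.3 -255.6  130. ] [ 504.8 -249.5  135.9]
[ 498.1254698  -255.52052761  182.44219824]
```

View pics/w3c.png

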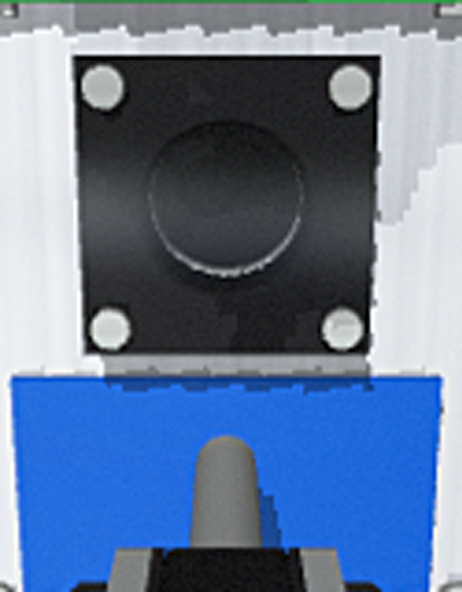

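The depth reading also goes through the carriage's hole: 97 pixels lie at z≈30-34, which is the blind hole's floor (expected 30). I'll cast those rays onto the carriage plane at z=50 to locate the hole's opening.

```bash
python3 - <<'E'
from seg import *
c=np.load('pics/w3_cam.npz');cam=(c['K'],c['R'],c['t']); d=np.load('pics/w3_d.npy')
v0,v1,u0,u1=130,178,252,302
vv,uu=np.mgrid[v0:v1,u0:u1]; U=np.c_[uu.ravel(),vv.ravel()]; B=w2c(U,d[v0:v1,u0:u1].ravel(),*cam)
Z=B[:,2].reshape(v1-v0,u1-u0)
print(np.median(Z[(Z>44)&(Z<56)]))
for r in range(0,v1-v0,2): print(v0+r,' '.join('%2d'%x for x in Z[r,::2]))
m=B[:,2]<47; m&=B[:,2]>25
W=np.array([ray(p,50,*cam)[:2] for p in U[m]],np.float32); print(len(W),cv2.minEnclosingCircle(W),W.mean(0),W.min(0),W.max(0))
C=-cam[1].T@cam[2]; print('cam',C)
E
```

```text
50.25575560317372
130 79 80 80 81 80 79 80 80 80 80 80 80 79 81 80 80 80 80 79 80 80 79 79 80 80
132 79 80 81 78 80 80 80 80 80 79 79 79 80 79 80 79 80 80 80 79 79 80 79 80 80
134 79 80 79 79 79 81 80 81 79 79 50 50 51 49 50 79 80 80 81 80 79 80 81 79 79
136 79 78 79 79 79 79 79 50 50 50 49 49 50 50 49 50 50 51 79 80 80 79 80 79 78
138 79 81 80 80 79 80 50 50 50 50 49 48 50 51 50 49 50 300 50 79 79 79 80 80 80
140 80 78 79 81 49 50 50 50 51 49 50 49 50 50 50 49 50 51 49 50 80 81 79 80 81
142 80 81 80 80 50 50 50 50 50 50 49 50 50 50 51 49 50 49 51 49 50 80 81 80 79
144 79 80 80 50 50 50 50 50 30 29 28 29 49 49 49 49 50 49 50 50 50 56 81 80 80
146 80 80 66 49 50 50 49 30 30 29 29 29 31 50 50 50 49 50 49 50 50 50 79 79 80
148 79 80 50 50 50 50 34 30 29 30 30 29 29 48 50 50 49 51 51 50 48 50 68 80 79
150 79 76 50 50 50 49 33 30 29 28 30 30 29 30 49 50 51 50 50 49 49 49 61 80 80
152 80 72 50 49 49 300 40 30 30 29 30 30 28 37 49 50 51 49 50 50 50 50 57 79 80
154 79 70 49 50 49 48 49 32 30 30 29 30 29 48 48 51 50 48 48 51 51 51 56 78 80
156 79 69 50 50 50 50 49 44 35 31 31 35 45 49 49 48 4
[... 302 characters left out ...]
0 50 49 51 51 49 49 49 49 50 61 75 80 80
166 80 78 76 65 55 48 49 50 49 50 48 51 51 49 50 50 50 50 50 50 60 68 79 79 80
168 79 80 79 71 62 55 51 49 50 49 50 51 51 49 50 51 50 50 49 57 67 75 78 80 79
170 81 81 79 77 70 63 57 50 49 50 50 50 51 49 49 51 51 53 58 66 74 79 79 81 80
172 81 79 79 81 77 71 65 59 54 52 49 49 50 50 50 53 57 61 68 73 78 80 79 81 80
174 80 81 79 80 79 78 72 69 65 62 59 57 56 58 60 62 65 69 76 79 80 80 80 80 80
176 80 79 80 80 80 80 79 76 73 68 69 68 66 68 70 71 75 78 79 80 80 80 79 80 81
178 ((503.3099060058594, -206.59747314453125), 6.313061237335205) [ 503.32565 -206.6207 ] [ 497.22385 -212.7621 ] [ 509.4832  -200.69257]
cam [ 511.19188543 -183.46530714  300.28681672]
```

The hole fits a 6.3 mm radius circle at (503.3,-206.6); 6.5 was expected. It is offset (-3.9,+1.6) mm from the bore's axis at (507.2,-208.2), within the stated drift. In the same picture the foot's axis is at (499.1,-255.7), so the TCP target is (502.3,-206.4). I'll go down gently with a force guard and be ready to feel about.

```bash
cat >> h.py <<'E'
RS=down(np.deg2rad(-9.7))
def settle_xy(p,z,R=RS,vel=60):
    """move there, then trim the steady offset between commanded and reached"""
    ctrl.move_l([*p,z],R,vel=vel); ctrl.hold(.25); e=np.r_[p,z]-sensors.read_state()['eef_pos']; return e
E
python3 - <<'E'
from h import *
p=np.array([502.3,-206.4])
e=settle_xy(p,182.); print('err',e)
cmd=p+e[:2]
ctrl.move_l([*cmd,143+e[2]],RS,vel=50); ctrl.hold(.3)
st=sensors.read_state(); f0=st['force'];print(st['t'],st['eef_pos'],f0,st['wrist_torque'])
hit=ctrl.move_l([*cmd,133+e[2]],RS,vel=10,threshold=3)
st=sensors.read_state(); print(hit,st['t'],st['eef_pos'],st['force']-f0)
np.save('pics/f0.npy',f0); np.save('pics/e.npy',e)
E
```

```text
err [0.03853577 0.34401933 0.01544333]
11.2083 [ 502.50826573 -206.15279151  143.30819266] [-0.10835693 -0.78367737 -0.79100121] [ 0.02056411 -0.0177851   0.02098698]
False 12.3583 [ 502.34678036 -206.07219288  133.04777214] [-0.85970094  0.57696672 -0.11357262]
```

At TCP z 133 the foot is about 3 mm below the carriage's top with no push-back, so it has entered the hole on the first try. Continuing gently to the bottom.

```bash
python3 - <<'E'
from h import *
f0=np.load('pics/f0.npy'); ctrl.hold(.2); st=sensors.read_state(); print(st['force']-f0)
c=st['eef_pos'].copy()
p=np.array([502.3,-206.4]); e=np.load('pics/e.npy'); cmd=p+e[:2]
for z in (128,123,119,116,113):
    hit=ctrl.move_l([*cmd,z],RS,vel=10,threshold=4); st=sensors.read_state(); print(z,hit,round(st['t'],2),st['eef_pos'].round(2),(st['force']-f0).round(2),(st['wrist_torque']).round(3))
    if hit: break
E
```

```text
[-1.07889318  0.53561521  0.00991846]
128 False 13.21 [ 502.35 -206.07  127.96] [-0.08 -0.08  0.16] [-0.073 -0.042  0.019]
123 False 13.86 [ 502.34 -206.07  122.94] [1.01 1.73 0.13] [-0.067 -0.046  0.073]
119 False 14.41 [ 502.35 -206.08  118.93] [-0.02  1.49  0.94] [-0.08  -0.125  0.008]
116 False 14.86 [ 502.4  -206.11  116.28] [-0.81  0.98  2.83] [0.044 0.057 0.012]
113 True 15.26 [ 502.46 -206.12  113.59] [-1.33  1.54  6.54] [0.172 0.232 0.01 ]
```

The foot bottomed at TCP z ≈116.3, exactly the predicted home height (116.35), and the spring then pushed back at 6.5 N. I'll ease off to about the rest height and release.

```bash
python3 - <<'E'
from h import *
f0=np.load('pics/f0.npy'); p=np.array([502.3,-206.4]); e=np.load('pics/e.npy'); cmd=p+e[:2]
ctrl.move_l([*cmd,115.8],RS,vel=10); ctrl.hold(.2); st=sensors.read_state(); print(st['t'],st['eef_pos'],st['force']-f0)
ctrl.gripper_to(50); ctrl.hold(.3); st=sensors.read_state(); print(st['t'],st['grip_width'],st['force']-f0)
x=st['eef_pos']; ctrl.move_l([x[0],x[1],190],RS,vel=70,threshold=6)
q=np.array([502.3,-206.4])-30*RS[:2,0]
ctrl.move_l([*q,215],RS,vel=120); ctrl.hold(.3)
st=sensors.read_state(); print(st['t'],st['eef_pos'],st['force'])
np.savez('pics/w4_cam.npz',**dict(zip('KRt',wristRt(st)))); save('w4','wrist'); save('scene4','scene'); save('top4','top')
E
```

```text
15.8917 [ 502.39373868 -206.06595395  115.71233842] [ 0.27486481 -0.15691795  2.60119766]
16.6083 49.92278929570753 [0.28935872 0.65848436 0.29320762]
18.5917 [ 497.03166387 -235.40762827  214.47070343] [-0.83484691 -0.38834974  0.52889448]
```

View pics/w4.png

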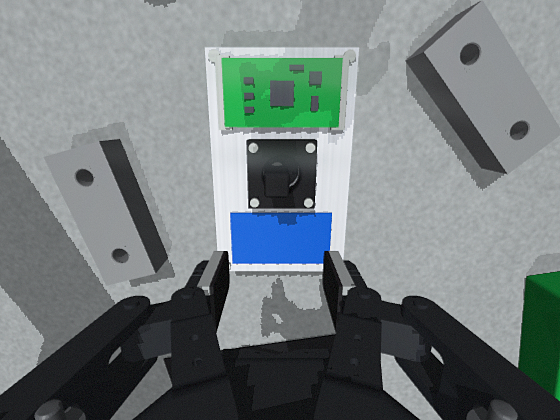

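View pics/scene4.png

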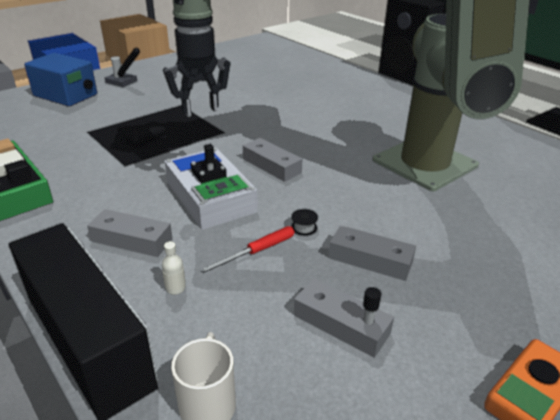

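Both views show the pin standing in the sleeve, at (277,182) in the wrist view and (210,158) in the scene view. The round pin, spool, screwdriver and glue bottle are where they were. Next I'll check the grip's top height (home is 130 mm) and its tilt, and compare the bystanders with the first pictures.

```bash
python3 - <<'E'
from seg import *
P,uv,cam=topface('w4',(255,305,150,205),88,140,90)
T=P[P[:,2]>125]; print('top z',np.median(T[:,2]),len(T)); 
W=np.array([ray(p,130,*cam)[:2] for p in uv[P[:,2]>125]],np.float32); print(cv2.minAreaRect(W))
F=P[(P[:,2]<125)&(P[:,2]>93)]; A=np.c_[F[:,2],np.ones(len(F))]
# front face: y' along tool x, slope with z
s=F[:,:2]@RS[:2,0]; k=np.polyfit(F[:,2],s,1); print('front face n',len(F),'tilt',k[0])
l=T[:,:2]@RS[:2,0]; zz=np.c_[T[:,:2],np.ones(len(T))]; co=np.linalg.lstsq(zz,T[:,2],rcond=None)[0]; print('top-plane slope',co[:2])
for cam in('top','scene'):
    K,R,t=fixedcam(cam)
    a=np.load(f'pics/{cam}0_d.npy'); b=np.load(f'pics/{cam}4_d.npy')
    for n,(u,v) in ({'round':(168,203),'spool':(284,260),'glue':(293,136),'driver':(285,225)} if cam=='top' else {'round':(372,293)}).items():
        A0=np.load(f'pics/{cam}0_i.npy')[v-12:v+13,u-12:u+13].astype(int);B0=np.load(f'pics/{cam}4_i.npy')[v-12:v+13,u-12:u+13].astype(int)
        print(cam,n,abs(A0-B0).mean().round(1),np.abs(a-b)[v-12:v+13,u-12:u+13].mean().round(1))
E
```

```text
top z 129.94265674220858 637
((502.9258728027344, -205.7408447265625), (18.010122299194336, 17.154949188232422), 80.28105926513672)
front face n 135 tilt 0.001918893803417094
top-plane slope [ 0.00359417 -0.03311205]
top round 8.2 15.5
top spool 5.2 11.9
top glue 10.0 12.6
top driver 7.4 17.7
scene round 8.3 12.0
```

The grip's top is at 129.9 mm (130 is home) and the tilt is about 0.002 rad on the front face. The bystanders sit at the same pixels as at the start. The gripper is clear, so I'm handing in.

```bash
python3 - <<'E'
from h import *
a,b=np.load('pics/top0_d.npy'),np.load('pics/top4_d.npy')
for n,(u,v) in {'round':(168,203),'spool':(284,260),'glue':(293,136),'driver':(285,225)}.items(): print(n,np.median(np.abs(a-b)[v-12:v+13,u-12:u+13]).round(2))
print(sensors.read_state()['t']); ctrl.finish_job()
E
```

```text
round 1.88
spool 1.72
glue 1.98
driver 2.08
18.7417
the job is handed in; nothing more can be done
```

The lock pin is seated fully home in the carriage's blind hole, upright and released. The job was handed in at 18.7 s of the 67 s allowed; no verdict was reported.

**What I did:** I drew the square-gripped pin from the leftmost stand. The wrist depth image showed the hidden hole, (-3.9, +1.6) mm in world x and y from the bore's axis. I lowered the pin there under a force guard, and it dropped in first try, so no feeling about was needed. The largest push I recorded against the stage was about 6.5 N.

**Last checks:**
- **Seating:** the grip's top is at 129.9 mm against 130 mm for home, and the foot bottomed at the predicted height.
- **Upright:** the front face tilts about 0.002 rad. A cruder plane fit to the small top face gave 0.033 rad. The two disagree, but both are under the 0.1 rad limit.
- **Release:** after the jaws opened, the force on the tool was back within about 0.7 N of the free value, and the gripper was moved clear.
- **Bystanders:** the round-headed pin, spool, screwdriver and glue bottle look unmoved in the pictures. Median depth change was about 2 mm, which I take to be sensor noise. The mean changes were 12–18 mm; I put that down to missing depth readings but did not check it.

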